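Seat a radio module in the corner of a bench test jig

ROBOT

A 7-joint arm with a two-finger parallel gripper is mounted at the origin on the work surface. World frame = base frame: x ahead of the robot, y to its left, z up, the work surface at z = 0. Lengths are in m, angles in rad, forces in N, time in s.
With the tool pointing down it reaches from about 0.425 to 0.95 m from the base axis. Payload 4.7 kg.
Tool frame: the origin (TCP) lies midway between the tips of the shut fingers; the grasp point (between the pads) lies 19 mm behind it (env.grasp_offset is the distance from the TCP to the grasp point, in m); z points along the fingers, y is the line along which they close (so a half turn about z gives the same grasp; the last joint's range is limited). The gripper opens to 85 mm and grips with 20 to 120 N. Pads are 22 mm wide; open, the fingers measure 114 mm over their backs; the gripper's body (76 mm by 85 mm) begins 54 mm behind the grasp point. The pads swing forward as they close: fully open they stand 13 mm farther back than shut.
Start: joints at [-1.175, 0.469, -0.049, 1.532, 0.024, 1.141, -0.082], TCP at [0.278, 0.615, 0.231] pointing down, gripper open.
Joint ranges: [-2.59, 2.59], [-0.33, 1.99], [-1.39, 1.29], [0.1, 2.45], [-1.04, 4.18], [0.21, 1.99], [-2.66, 2.66]. Speed limits (rad/s): [2.57, 2.57, 3.14, 3.14, 3.14, 3.14, 3.14].

INTERFACE

Orientations are given as a unit quaternion [w, x, y, z].
In Python, from bench import env gives the robot as it stands.
- The arm moves only by the shell command python3 -m crank 'ROWS' [OPENING]. ROWS is text: rows parted by semicolons, each of 6 numbers parted by spaces: the shift along the world's x, y, z in units of 25 mm (1.0 is 25 mm), then the turn, a rotation vector about the world's x, y, z in units of 5 degrees (1.0 is 5 degrees). A call has 1 to 12 rows; each row shifts and turns the commanded pose from where the row before left it; what a row does not reach is not made up. A row lasts 1/12 s, in which the tool goes at most 41.7 mm and 7.16 degrees, less where a joint would pass 70% of its speed; a pose out of reach is approached as far as the arm can. A call is refused whole if a number of a shift passes 1 or a number of a turn 1, either way. A call with a gripper value outside its range is refused whole. OPENING is the opening, from 0 (shut) to 1 (fully open), set as the call begins (- or left out, the last holds). The fingers move at their own pace and stop on an object; the grip force is fixed at half the most. Time passes only in rows, so rows that do not move let the fingers close. It gives the time, the measured TCP pose, the force, the opening and the grip force at its end, in the units of the state.
- env.get_state(): the state, without advancing time (a new reading comes with each control period).
- env.capture(name): name is "scene" or "top" or "wrist"; returns a dict with "img" (384x512x3 uint8, red, green, blue), "z_map" (384x512 float32, m along the optical axis (not along the pixel's ray), 0 where there is no reading), "camera_matrix" (3x3 intrinsics, pixels), "world_from_camera" (4x4, takes a point from camera to world coordinates). Camera axes: x right, y up, looking along -z (the intrinsics and any distortion apply to the point x, -y, -z); pixel columns grow to the right and rows downward; lengths in m; the calibration is good to about 2 mm. A picture is of the moment at which its call begins.
- env.close_job(): hands the job in; it is judged then, once.
The state is a dict: "time": time; "joint_positions": joint angles; "joint_vel": joint speeds; "joint_efforts": joint torques, N m; "tool_pos": TCP position; "tool_rot": TCP orientation; "wrist_force": force on the tool from outside, world axes, zero at the start; "torque": the same for the moment, N m; "gripper_width": finger opening in m; "gripper_force": force on a finger pad.
Only numpy, scipy, OpenCV 4.12 (cv2) and the standard library are available. Lean on these libraries where they do the work, as an engineer would, in place of code of your own. Each camera call takes 0.05 s, during which the arm holds its last target. There are 200 camera calls.

TASK

A small shielded radio module lies loose on the plate of the bench test jig. With the fingertips only, push it across the plate until its long side is flat against the guide rail, then slide it along the rail, keeping it against the rail, into the corner pocket until it is fully home: flat against the rail and its gold-padded end against the contact block. It stays flat on the plate throughout, never picked up or tipped, and the knob, the standoff and everything else on the bench stays where it is.

Things in the scene. Friction and masses are not known exactly. Their poses are not given: they have to be found in the camera images.
- jig: Rigid test jig fixed to the bench; place and yaw vary. Frame: z up, +y along the guide rail towards the corner pocket, +x from the plate's open front edge towards the rail; origin on the bench. Dark metal plate from x -110 to +80, y -170 to +150 mm, flat top 16 mm above the bench.
- jig_rail (a point): Middle of the foot of the guide rail's inner face, on the plate: jig x +45, y -10 mm. The rail is a straight steel bar, 14 mm thick, standing 16 mm above the plate, 300 mm long (jig y -160 to +140 mm), inner face towards jig -x. Fixed.
- jig_block (a point): Foot of the contact block's inner face on the plate, in the corner where it meets the rail: jig x +45, y +115 mm. Off-white plastic block with gold contacts, 16 mm high (a grey strip on its far edge reaches 22 mm), from jig x -5 to +45 mm, inner face towards jig -y. Fixed.
- jig_lip (a point): Start of the front lip's straight inner face, on the plate: jig x +6, y +87 mm. Low off-white bar 9 mm high, 10 mm thick, from y +87 to +119 mm, with a slanted lead-in reaching y +78, x -8 mm. Rail, block and lip make the corner pocket, 39 mm wide for the 36 mm module, open towards -y; when home the module's rear 13 to 28 mm stick out of it. Fixed.
- jig_home (a point): Point on the plate's top (16 mm above the bench) where the module's underside centre is when the module is home: jig x +27, y +90 mm. Axes as the jig's.
- module: Loose radio module: green circuit board under a plain metal can, a rigid block 36 (x) x 50 (y) x 12 (z) mm, 28 to 56 g, sliding on the plate. Origin at the centre of its underside; gold pads along its +y end. Starts flat on the plate, 40 to 70 mm short of home across and 12 to 19 cm along the rail, turned up to 0.5 rad from the jig's axes, pads roughly towards the block.
- module_pads (a point): Middle of the gold-padded end of the module: 25 mm from its origin along its +y, 1.5 mm above its underside.
- knob: Loose grey plastic control knob standing on the jig's plate in front of the pocket, 21 mm across, 18 mm tall; origin under its centre. Leave alone.
- standoff: Loose brass standoff standing on the jig's plate near the knob, 12 mm across, 25 mm tall; origin under its centre. Leave alone.
- screwdriver: Screwdriver lying on the bench to the right of the jig, 170 mm long. Leave alone.
- meter: Black hand-held meter lying on the bench to the left, 185 x 85 x 34 mm. Leave alone.
- synth_board: Green circuit board with parts, lying to the left of the jig, 110 x 200 mm, 26 mm high. Leave alone.
- cleaner: White bottle standing on the bench to the left, 52 mm across, 120 mm tall. Leave alone.
- cap_tray: Open yellow tray of black key caps to the right of the jig, 100 x 160 x 35 mm. Leave alone.
- tweezers: Steel tweezers lying on the bench to the right of the robot, 125 x 10 x 6 mm. Leave alone.

How it is judged:
On the way, in this order (a step that is already met when the one before it is completed fails the run):
1. module flat against the rail (gap under 3 mm, turned less than 0.08 rad), still at least 45 mm short of home along the rail (x of module in the frame of jig_home above -0.003 m and y of module in the frame of jig_home below -0.045 m and angle between the y axis of module and the y axis of jig, either way round below 0.08 rad), for 0.1 s.
2. module enters the pocket along the rail (gap under 3.5 mm) (x of module in the frame of jig_home above -0.0035 m and y of module in the frame of jig_home above -0.012 m and angle between the y axis of module and the y axis of jig, either way round below 0.1 rad), for 0.05 s.
At the end, for the whole second after the job is handed in: The module lies flat and still on the plate in the corner pocket: within 2 mm of the rail, within 2.5 mm of the contact block, square to within 0.05 rad, gold pads towards the block (x of module in the frame of jig_home between -0.002 and 0.002 m and y of module in the frame of jig_home between -0.0025 and 0.002 m and z of module in the frame of jig_home between -0.002 and 0.002 m and y of module_pads in the frame of jig_home above 0.015 m and angle between the y axis of module and the y axis of jig, either way round below 0.05 rad and angle between module's own z axis and vertical below 0.05 rad and linear speed of module below 0.01 m/s and angular speed of module below 0.1 rad/s); the robot touches nothing.
It fails at once if module lifted (more than 5 mm) or tipped (more than 0.25 rad) (z of module in the frame of jig_home above 0.005 m or angle between module's own z axis and vertical above 0.25 rad).
It fails at once if module more than 10 mm away from the rail on the last 70 mm of the way to home (y of module in the frame of jig_home above -0.07 m and x of module in the frame of jig_home below -0.01 m).
It fails at once if the knob, the standoff or another thing on the bench moved more than 10 mm (distance of any of knob, standoff, screwdriver, meter, synth_board, cleaner, cap_tray, tweezers from where it was at the start of the episode above 0.01 m).
It also fails if it takes over 51 s, if anything falls off the work surface, if the arm or the gripper's body presses on something with over 40 N, if the wrist force passes 120 N, or if a joint passes its speed limit or range.

## Working session

There is one attempt and no reset: what is moved stays moved. The work goes in short steps, Python scripts to look and compute and a shell command to move; the robot and the scene stay as the last step left them, time stands still between calls to the robot, and variables do not carry over. Pictures are saved under pics/ and viewed, at most 10 in all, crops included, and the job is handed in when it is done.

```bash
mkdir -p pics; cat > h.py <<'E'
import numpy as np, cv2
from bench import env
def cap(n,f=None):
    c=env.capture(n)
    if f: cv2.imwrite('pics/'+f,c['img'][:,:,::-1])
    return c
def cloud(c):
    K=np.array(c['camera_matrix']);T=np.array(c['world_from_camera']);z=c['z_map']
    v,u=np.mgrid[:z.shape[0],:z.shape[1]]
    P=np.stack([(u-K[0,2])/K[0,0]*z,-(v-K[1,2])/K[1,1]*z,-z],-1)
    return P@T[:3,:3].T+T[:3,3]
E
python3 - <<'E'
from h import *
c=cap('top','top1.png');P=cloud(c);np.savez('top1.npz',P=P,img=c['img'])
print(env.get_state()['tool_rot'],np.array(c['world_from_camera'])[:3,3])
E
```

```text
[-1.61637573e-04  2.10792279e-01  9.77530426e-01 -9.24932907e-04] [0.38103886 0.02866424 1.26323788]
```

View pics/top1.png

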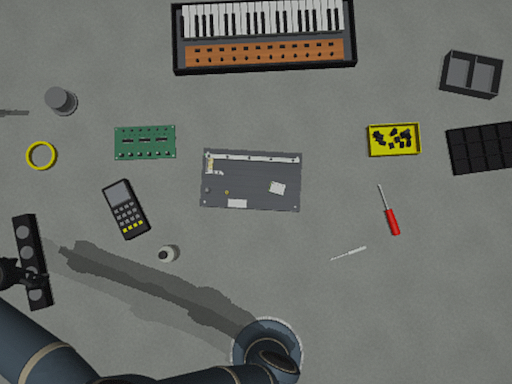

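The top view shows the jig at around (250,180), with the rail along its top edge. The pocket is at the left (210,160), the module is at (277,188), and the knob and standoff are at (207,190) and (227,192). World x runs up in the image and world y runs left.

```bash
python3 - <<'E'
from h import *
d=np.load('top1.npz');P=d['P'];img=d['img']
cv2.imwrite('pics/crop1.png',cv2.resize(img[140:220,190:310],None,fx=6,fy=6,interpolation=cv2.INTER_CUBIC)[:,:,::-1])
R=P[140:220,190:310]
z=R[...,2]
print(np.histogram(z,bins=np.arange(-.004,.05,.004)))
def rect(m,n):
    k,l,s,_=cv2.connectedComponentsWithStats(m.astype(np.uint8))
    for i in range(1,k):
        if s[i,4]>=n:
            q=R[l==i]; r=cv2.minAreaRect(q[:,:2].astype(np.float32)*1000)
            print(s[i],q.mean(0).round(4),r)
print('plate');rect((z>.010),500)
print('tall');rect((z>.022)&(z<.05),4)
E
```

```text
(array([1272, 1993,  376,  146, 1710, 2653,  513,  107,  266,  323,   68,
         14,    3]), array([-0.004,  0.   ,  0.004,  0.008,  0.012,  0.016,  0.02 ,  0.024,
        0.028,  0.032,  0.036,  0.04 ,  0.044,  0.048]))
plate
[   9    7  103   64 5805] [0.5486 0.0561 0.0236] ((514.332763671875, 58.317596435546875), (321.0505676269531, 263.4602355957031), 87.26996612548828)
tall
[ 14  13  95  22 612] [0.6088 0.0851 0.0323] ((593.0425415039062, 55.70899200439453), (300.3052673339844, 67.20232391357422), 87.35527801513672)
[ 79  41  16  15 160] [ 0.5215 -0.0274  0.029 ] ((521.0662231445312, -26.382038116455078), (47.18535614013672, 35.6297721862793), 76.4404296875)
[14 46  6  7 24] [0.5135 0.1943 0.0309] ((514.4544677734375, 193.7013397216797), (15.295717239379883, 16.809642791748047), 20.479923248291016)
[35 50  4  4 12] [0.5051 0.1314 0.041 ] ((505.7575988769531, 130.8124542236328), (10.099679946899414, 8.78195571899414), 3.0374112129211426)
```

View pics/crop1.png

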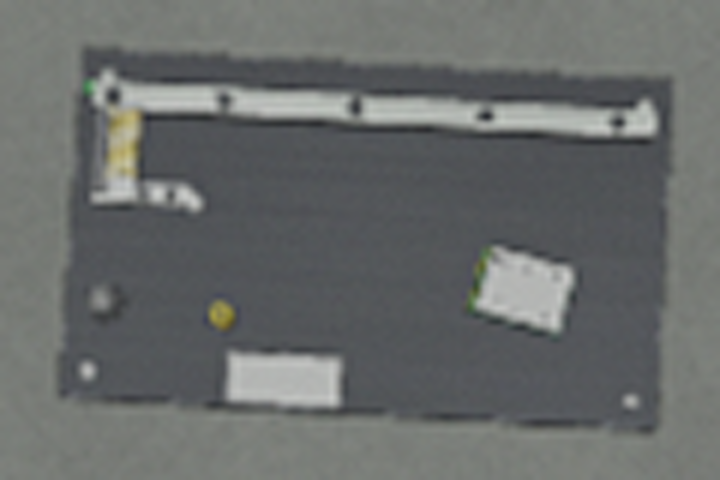

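```bash
python3 -m crank '0.5 -1 0.1 0 0 0.18;0.5 -1 0.1 0 0 0.18;0.5 -1 0.1 0 0 0.18;0.5 -1 0.1 0 0 0.18;0.5 -1 0.1 0 0 0.18;0.5 -1 0.1 0 0 0.18;0.5 -1 0.1 0 0 0.18;0.5 -1 0.1 0 0 0.18;0.5 -1 0.1 0 0 0.18;0.5 -1 0.1 0 0 0.18;0.5 -1 0.1 0 0 0.18;0.5 -1 0.1 0 0 0.18' 0
python3 -m crank '0.2 -1 0.1 0 0 0.18;0.2 -1 0.1 0 0 0.18;0.2 -1 0.1 0 0 0.18;0.2 -1 0.1 0 0 0.18;0.2 -1 0.1 0 0 0.18;0.2 -1 0.1 0 0 0.18;0.2 -1 0.1 0 0 0.18;0.2 -1 0.1 0 0 0.18;0.2 -1 0.1 0 0 0.18;0.2 -1 0.1 0 0 0.18;0 0 0 0 0 0.18;0 0 0 0 0 0.18'
python3 - <<'E'
from h import *
c=cap('wrist','w1.png');P=cloud(c);np.savez('w1.npz',P=P,img=c['img'])
print(np.array(c['world_from_camera']).round(3),env.get_state()['tool_pos'])
for p in [(192,256),(100,100),(100,400),(300,100),(300,400)]: print(p,P[p])
E
```

```text
time: 1.05
tool_pos: [0.4283, 0.3134, 0.2609]
tool_rot: [-0.0, 0.117, 0.993, -0.0]
wrist_force: [1.2, 1.0, -0.4]
gripper_width: -0.0002
gripper_force: 0.0
time: 2.05
tool_pos: [0.4781, 0.0636, 0.2861]
tool_rot: [-0.0, 0.025, 1.0, 0.0]
wrist_force: [-0.1, 0.2, -0.1]
gripper_width: 0.0001
gripper_force: 0.0
[[ 0.049 -0.956 -0.29   0.404]
 [ 0.999  0.047  0.014  0.067]
 [-0.    -0.291  0.957  0.429]
 [ 0.     0.     0.     1.   ]] [0.47782617 0.06505314 0.28597827]
(192, 256) [0.52630252 0.06063123 0.01750081]
(100, 100) [ 0.37588896 -0.16575068  0.00207496]
(100, 400) [0.39794778 0.28346764 0.00073465]
(300, 100) [ 0.72840259 -0.24331242  0.00159756]
(300, 400) [0.75649019 0.32078281 0.00116866]
```

View pics/w1.png

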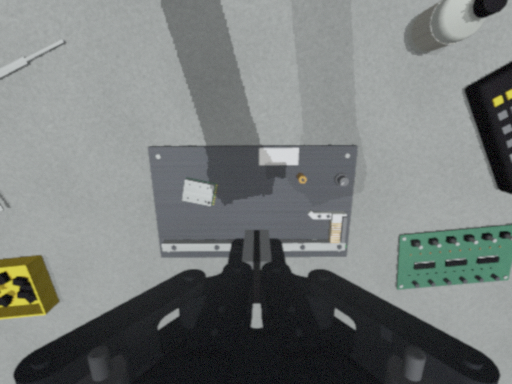

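The wrist view shows the whole jig. The rail runs along row ~246 (columns 160–348), the block is at (337,230), the module is at (199,192) with its pads to the right, and the standoff and knob are at (302,179) and (342,181). The view is good enough to fit the geometry.

```bash
cat >> h.py <<'E'
def topix(c,w):
    K=np.array(c['camera_matrix']);T=np.array(c['world_from_camera'])
    p=(np.asarray(w)-T[:3,3])@T[:3,:3]
    return np.stack([K[0,2]+K[0,0]*p[:,0]/-p[:,2],K[1,2]-K[1,1]*p[:,1]/-p[:,2]],-1)
def onplane(c,uv,z0):
    K=np.array(c['camera_matrix']);T=np.array(c['world_from_camera']);uv=np.atleast_2d(uv).astype(float)
    d=np.stack([(uv[:,0]-K[0,2])/K[0,0],-(uv[:,1]-K[1,2])/K[1,1],-np.ones(len(uv))],-1)@T[:3,:3].T
    return T[:3,3]+d*((z0-T[2,3])/d[:,2])[:,None]
def ortho(c,x0,x1,y0,y1,z0,s=0.0005):
    "rectified picture of plane z0: rows grow with x, cols with y"
    X,Y=np.mgrid[x0:x1:s,y0:y1:s]
    uv=topix(c,np.stack([X,Y,X*0+z0],-1).reshape(-1,3)).reshape(X.shape+(2,)).astype(np.float32)
    return cv2.remap(c['img'],uv[...,0],uv[...,1],cv2.INTER_LINEAR)
def module(c,x0,x1,y0,y1,z0=0.028,s=0.0005,thr=150):
    o=ortho(c,x0,x1,y0,y1,z0,s)
    m=(o.min(2)>thr).astype(np.uint8)
    k,l,st,_=cv2.connectedComponentsWithStats(m)
    i=1+np.argmax(st[1:,4]); q=np.argwhere(l==i)*s*1000
    r=cv2.minAreaRect(q.astype(np.float32))
    return (x0*1000+r[0][0],y0*1000+r[0][1]),r[1],r[2]
E
python3 - <<'E'
from h import *
c=cap('wrist')
import pickle; pickle.dump(c,open('w1.pkl','wb'))
print('module',module(c,.47,.58,-.09,.04))
o=ortho(c,.40,.68,-.13,.25,.016,.0006); cv2.imwrite('pics/o1.png',o[:,:,::-1])
# rail inner top edge, plane .032; foot plane .016
g=cv2.cvtColor(o,cv2.COLOR_RGB2GRAY).astype(float)
# plate outline from z map
z=cloud(c);m=(z[...,2]>.009)&(z[...,2]<.05)
k,l,s,_=cv2.connectedComponentsWithStats(m.astype(np.uint8))
for zz,rng in((.016,(.57,.625)),(.032,(.57,.63))):
    o=ortho(c,*rng,-.09,.01,zz,.0005);gg=cv2.cvtColor(o,cv2.COLOR_RGB2GRAY).astype(float)
    ed=[(rng[0]+.0005*np.argmax(np.gradient(gg[:,j])),-.09+.0005*j) for j in range(0,200,10)]
    ed=np.array(ed); b=np.polyfit(ed[:,1],ed[:,0],1);print('rail',zz,b,np.std(ed[:,0]-np.polyval(b,ed[:,1])))
E
```

```text
module ((519.8762969970703, -30.020076751708984), (46.11417770385742, 34.94192886352539), 75.25643920898438)
rail 0.016 [0.04511278 0.61421729] 0.0007023323121512442
rail 0.032 [0.04849624 0.60623609] 0.00035618857470709746
```

View pics/o1.png

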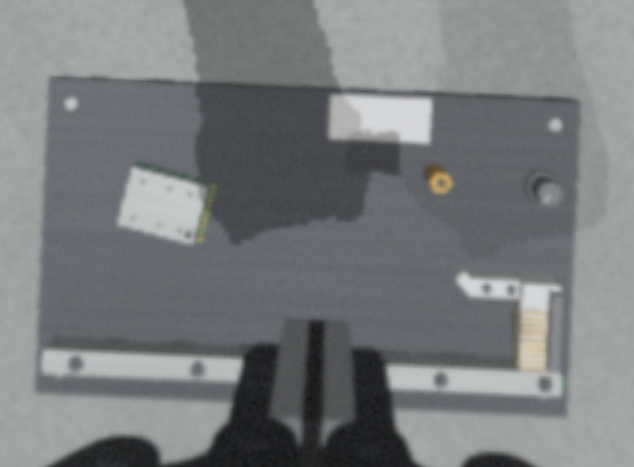

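```bash
python3 -m crank '-0.05 -0.95 -0.5 0 0 0;-0.05 -0.95 -0.5 0 0 0;-0.05 -0.95 -1 0 0 0;-0.05 -0.95 -1 0 0 0;0 0 -1 0 0 0;0 0 -1 0 0 0;0 0 -1 0 0 0;0 0 -1 0 0 0;0 0 -1 0 0 0;0 0 -1 0 0 0;0 0 -0.8 0 0 0;0 0 -0.3 0 0 0'
python3 -m crank '0 0 -0.3 0 0 0;0 0 -0.16 0 0 0;0 0 0 0 0 0;0 0 0 0 0 0'
python3 - <<'E'
from h import *
c=cap('wrist','w2.png');print(env.get_state()['tool_pos'])
E
```

```text
time: 3.15
tool_pos: [0.4712, -0.0284, 0.0311]
tool_rot: [-0.003, 0.023, 1.0, 0.0]
wrist_force: [-0.3, -0.4, -1.3]
gripper_width: -0.0003
gripper_force: 0.0
time: 3.48
tool_pos: [0.4738, -0.0297, 0.023]
tool_rot: [0.001, 0.024, 1.0, 0.0]
wrist_force: [-0.1, -0.6, 0.4]
gripper_width: 0.0001
gripper_force: 0.0
[ 0.47394073 -0.02982013  0.02318814]
```

View pics/w2.png

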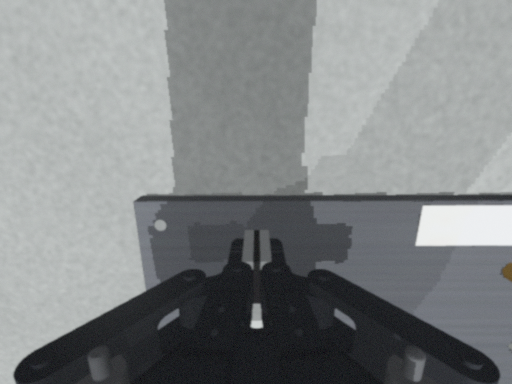

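```bash
python3 -m crank '0 0 -0.08 0 0 0;0.27 -0.013 0 0 0 0;0.27 -0.013 0 0 0 0;0.27 -0.013 0 0 0 0;0.27 -0.013 0 0 0 0;0.27 -0.013 0 0 0 0;0.27 -0.013 0 0 0 0;0.27 -0.013 0 0 0 0;0.27 -0.013 0 0 0 0;0.27 -0.013 0 0 0 0;0.27 -0.013 0 0 0 0;0.27 -0.013 0 0 0 0'
python3 -m crank '0.1 -0.005 0 0 0 0;0.1 -0.005 0 0 0 0;0 0 0 0 0 0'
python3 - <<'E'
from h import *
c=cap('top');g=c['img'][140:220,190:310]
for t in(130,150,170):
  print(module(c,.50,.60,-.09,.04,thr=t))
print(env.get_state()['wrist_force'])
cv2.imwrite('pics/t2.png',cv2.resize(g,None,fx=6,fy=6,interpolation=cv2.INTER_CUBIC)[:,:,::-1])
E
```

```text
time: 4.53
tool_pos: [0.5481, -0.0336, 0.0203]
tool_rot: [0.0, 0.024, 1.0, 0.0]
wrist_force: [-0.3, 0.1, -0.1]
gripper_width: -0.0001
gripper_force: 0.3
time: 4.78
tool_pos: [0.5525, -0.0338, 0.0202]
tool_rot: [-0.0, 0.024, 1.0, 0.0]
wrist_force: [0.3, -0.0, -0.6]
gripper_width: -0.0001
gripper_force: 0.0Traceback (most recent call last):
  File "<stdin>", line 4, in <module>
  File "h.py", line 29, in module
    i=1+np.argmax(st[1:,4]); q=np.argwhere(l==i)*s*1000
        ~~~~~~~~~^^^^^^^^^^
    return _wrapfunc(a, 'argmax', axis=axis, out=out, **kwds)
    return bound(*args, **kwds)
ValueError: attempt to get argmax of an empty sequence
```

```bash
for i in 1 2; do :; done; python3 -m crank '0.1 -0.005 0 0 0 0;0.1 -0.005 0 0 0 0;0 0 0 0 0 0'
python3 -m crank '0.08 -0.004 0 0 0 0;0.08 -0.004 0 0 0 0;0 0 0 0 0 0'
python3 - <<'E'
from h import *
cap('scene','s1.png')
E
```

```text
time: 5.08
tool_pos: [0.5536, -0.0338, 0.0197]
tool_rot: [-0.004, 0.024, 1.0, 0.0]
wrist_force: [-7.5, 0.2, 5.7]
gripper_width: -0.0001
gripper_force: 3.6
time: 5.33
tool_pos: [0.5539, -0.0338, 0.0191]
tool_rot: [-0.008, 0.024, 1.0, 0.001]
wrist_force: [-12.7, 0.4, 8.2]
gripper_width: 0.0001
gripper_force: 6.6
```

View pics/s1.png

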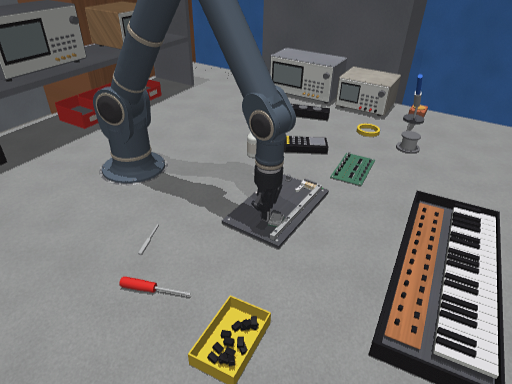

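```bash
python3 -m crank '-0.4 0.02 0 0 0 0;-0.6 0.03 0 0 0 0;-0.5 0 1 0 0 0;-0.5 0 1 0 0 0;-0.5 -0.3 1 0 0 0;0 -0.5 1 0 0 0;0 -0.8 1 0 0 0;0 -0.8 1 0 0 0;0 -0.8 1 0 0 0;0 0 0 0 0 0;0 0 0 0 0 0'
python3 - <<'E'
from h import *
c=cap('wrist','w3.png')
for t in(130,150,170): print(module(c,.54,.602,-.09,.04,thr=t))
o=ortho(c,.59,.625,-.075,.08,.032,.0005);gg=cv2.cvtColor(o,cv2.COLOR_RGB2GRAY).astype(float)
ed=np.array([(.59+.0005*np.argmax(np.gradient(gg[:,j])),-.075+.0005*j) for j in range(160,300,10)])
b=np.polyfit(ed[:,1],ed[:,0],1);print('rail',b,np.std(ed[:,0]-np.polyval(b,ed[:,1])))
E
```

```text
time: 6.3
tool_pos: [0.4999, -0.1143, 0.197]
tool_rot: [0.002, 0.025, 1.0, -0.0]
wrist_force: [0.4, 1.4, -1.1]
gripper_width: -0.0002
gripper_force: 0.0
((581.480770111084, -23.346145629882812), (35.8715705871582, 47.2794075012207), 11.88865852355957)
((581.3741912841797, -23.440505981445312), (34.668548583984375, 45.94640350341797), 11.560131072998047)
((581.4170684814453, -23.44634246826172), (33.524654388427734, 44.49000930786133), 12.094757080078125)
rail [0.04549451 0.60525824] 0.0001813519782946955
```

View pics/w3.png

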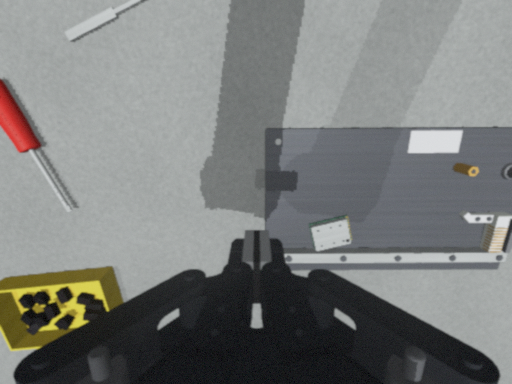

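The module now touches the rail with its rear corner only, turned about +14° from the rail (module at (331,232), rail row ~257). I'll push its front half next.

```bash
python3 -m crank '0.15 0.85 -0.2 0 0 0;0.15 0.85 -0.2 0 0 0;0.15 0.85 -0.4 0 0 0;0.15 0.85 -0.4 0 0 0;0 0.83 -0.6 0 0 0;0 0 -1 0 0 0;0 0 -1 0 0 0;0 0 -1 0 0 0;0 0 -1 0 0 0;0 0 -0.8 0 0 0;0 0 -0.4 0 0 0;0 0 0 0 0 0'
python3 -m crank '0.2 -0.01 0 0 0 0;0.2 -0.01 0 0 0 0;0.2 -0.01 0 0 0 0;0.2 -0.01 0 0 0 0;0.2 -0.01 0 0 0 0;0.2 -0.01 0 0 0 0;0.2 -0.01 0 0 0 0;0 0 0 0 0 0'
```

```text
time: 7.35
tool_pos: [0.5118, -0.0061, 0.0178]
tool_rot: [-0.003, 0.023, 1.0, 0.0]
wrist_force: [0.0, -0.1, 0.5]
gripper_width: 0.0001
gripper_force: 0.0
time: 8.02
tool_pos: [0.5503, -0.009, 0.0206]
tool_rot: [0.001, 0.024, 1.0, 0.0]
wrist_force: [0.5, 0.0, 0.2]
gripper_width: -0.0002
gripper_force: 0.0
```

```bash
python3 -m crank '0.1 -0.005 0 0 0 0;0.1 -0.005 0 0 0 0;0 0 0 0 0 0'
python3 -m crank '0.1 -0.005 0 0 0 0;0.1 -0.005 0 0 0 0;0.1 -0.005 0 0 0 0;0 0 0 0 0 0'
```

```text
time: 8.27
tool_pos: [0.5543, -0.0092, 0.0203]
tool_rot: [0.0, 0.024, 1.0, 0.0]
wrist_force: [-0.0, 0.7, -0.2]
gripper_width: 0.0
gripper_force: 0.0
time: 8.6
tool_pos: [0.5586, -0.0094, 0.0199]
tool_rot: [-0.003, 0.024, 1.0, 0.0]
wrist_force: [-6.0, 1.6, 5.9]
gripper_width: -0.0
gripper_force: 3.2
```

```bash
python3 -m crank '-0.4 0.02 0 0 0 0;-0.6 0.03 0 0 0 0;-0.5 0 1 0 0 0;-0.5 0 1 0 0 0;-0.4 -0.3 1 0 0 0;0 -0.8 1 0 0 0;0 -1 1 0 0 0;0 -1 1 0 0 0;0 -1 1 0 0 0;0 0 0 0 0 0;0 0 0 0 0 0'
python3 - <<'E'
from h import *
c=cap('wrist','w4.png')
for t in(130,150,170): print(module(c,.54,.603,-.09,.06,thr=t))
for a,b in((-.065,-.03),(.03,.15)):
  o=ortho(c,.59,.625,a,b,.032,.0005);gg=cv2.cvtColor(o,cv2.COLOR_RGB2GRAY).astype(float)
  j=np.arange(0,gg.shape[1],6); x=.59+.0005*np.argmax(np.gradient(gg,axis=0),axis=0)[j]; y=a+.0005*j
  print('rail',np.polyfit(y,x,1),x.mean(),y.mean())
E
```

```text
time: 9.52
tool_pos: [0.5021, -0.1127, 0.1969]
tool_rot: [0.002, 0.026, 1.0, -0.0]
wrist_force: [-0.2, 0.8, -0.3]
gripper_width: -0.0002
gripper_force: 0.0
((586.1304550170898, -26.178791046142578), (47.36872482299805, 34.614036560058594), 87.66268920898438)
((586.3049278259277, -26.157062530517578), (45.679752349853516, 33.91088104248047), 88.02507019042969)
((586.6447639465332, -26.236328125), (44.54399108886719, 33.16778564453125), 87.79740142822266)
rail [0.0506993  0.60583392] 0.603375 -0.04850000000000001
rail [0.03405253 0.60646135] 0.609475 0.0885
```

View pics/w4.png

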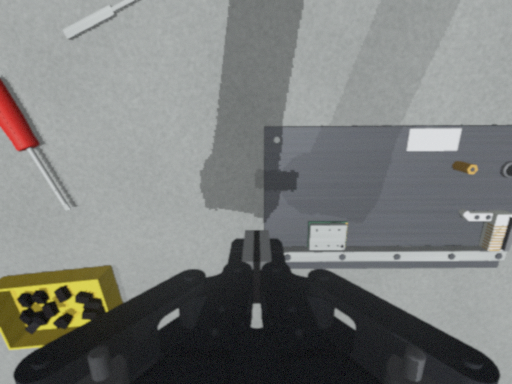

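Flat on the rail now: yaw −2.2° against the jig's −2.6°, gap about 0. Next I'll go behind its rear end.

```bash
python3 -m crank '0.8 0.33 0 0 0 0;0.8 0.33 0 0 0 0;0.8 0.33 -0.4 0 0 0;0.7 0.31 -0.6 0 0 0;0 0 -1 0 0 0;0 0 -1 0 0 0;0 0 -1 0 0 0;0 0 -1 0 0 0;0 0 -1 0 0 0;0 0 -0.7 0 0 0;0 0 -0.3 0 0 0;0 0 0 0 0 0'
python3 -m crank '0 0 0 0 0 0'
```

```text
time: 10.57
tool_pos: [0.5769, -0.0766, 0.0178]
tool_rot: [-0.003, 0.023, 1.0, 0.001]
wrist_force: [-0.3, 0.2, 0.2]
gripper_width: 0.0001
gripper_force: 0.0
time: 10.65
tool_pos: [0.5785, -0.0773, 0.0196]
tool_rot: [-0.001, 0.023, 1.0, 0.0]
wrist_force: [0.6, 0.6, -0.3]
gripper_width: -0.0
gripper_force: 0.0
```

```bash
python3 -m crank '0.013 0.2 0 0 0 0;0.013 0.2 0 0 0 0;0.013 0.2 0 0 0 0;0.013 0.2 0 0 0 0;0.013 0.2 0 0 0 0;0.013 0.2 0 0 0 0;0.013 0.2 0 0 0 0;0.013 0.2 0 0 0 0;0.013 0.2 0 0 0 0;0.013 0.2 0 0 0 0;0.013 0.2 0 0 0 0;0 0 0 0 0 0'
python3 - <<'E'
from h import *
c=cap('wrist','w5.png');pp=env.get_state()['tool_pos']
print(np.array(c['world_from_camera'])[:3,3],pp)
t=cap('top')
for th in (110,130,150):
  try: print(module(t,.55,.603,-.03,.12,thr=th))
  except Exception as e: print(e)
E
```

```text
time: 11.65
tool_pos: [0.5822, -0.0234, 0.0206]
tool_rot: [-0.0, 0.024, 1.0, -0.0]
wrist_force: [-2.4, -3.4, 6.1]
gripper_width: 0.0
gripper_force: 2.5
[ 0.50792845 -0.01995765  0.16395231] [ 0.5822308  -0.02341338  0.02063031]
((576.5, 34.0), (6.0, 6.0), 90.0)
((576.5, 34.0), (4.0, 3.0), 90.0)
attempt to get argmax of an empty sequence
```

View pics/w5.png

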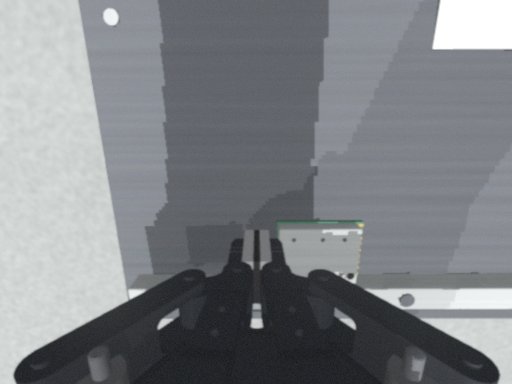

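The module (columns 277–363) sits flush between the fingertip and the rail with its near edge level (rows 221–222). I'll keep tracking it numerically.

```bash
cat > trk.py <<'E'
from h import *
import sys
ex=np.array([.9988,-.0475]);ey=np.array([.0475,.9988])
c=cap('wrist');s=env.get_state();p=np.array(s['tool_pos'][:2])
f=np.array(s['wrist_force'])
te=(p@ex,p@ey)
# -x edge of the can top (z=.028): dark plate -> bright can, scanning +x
S=.0004;A=np.arange(-.05,.012,S);B=np.arange(.022,.058,S)+te[1]
X=.5689+A[:,None]*np.ones(len(B));Y=B[None]*np.ones((len(A),1))
W=X[...,None]*ex+Y[...,None]*ey
def img(z):
    uv=topix(c,np.dstack([W,W[...,0]*0+z]).reshape(-1,3)).reshape(X.shape+(2,)).astype(np.float32)
    return cv2.cvtColor(cv2.remap(c['img'],uv[...,0],uv[...,1],cv2.INTER_LINEAR),cv2.COLOR_RGB2GRAY).astype(float)
g=img(.028);x=.5689+A[np.argmax(np.gradient(g,axis=0),axis=0)]
k=abs(x-np.median(x))<.004
b=np.polyfit(B[k],x[k],1);print('tool ex,ey',np.round(te,4),'F',f.round(1),'edge slope rad %.3f ex %.4f n %d/%d'%(b[0],np.median(x),k.sum(),len(k)))
# front end: along +ey on the can, red-ish drop at end
B=np.arange(.03,.09,S)+te[1];A=np.arange(.575,.590,S)
X=A[:,None]*np.ones(len(B));Y=B[None]*np.ones((len(A),1));W=X[...,None]*ex+Y[...,None]*ey
r=img(.028).mean(0);print('front can edge ey',B[np.argmin(np.gradient(r))].round(4))
E
python3 trk.py
```

```text
tool ex,ey [0.5826 0.0043] F [-2.4 -2.4  5.3] edge slope rad -0.025 ex 0.5697 n 77/90
front can edge ey 0.0627
```

```bash
python3 -m crank '0.01 0.2 0 0 0 0;0.01 0.2 0 0 0 0;0.01 0.2 0 0 0 0;0.01 0.2 0 0 0 0;0.01 0.2 0 0 0 0;0.01 0.2 0 0 0 0;0.01 0.2 0 0 0 0;0.01 0.2 0 0 0 0;0.01 0.2 0 0 0 0;0.01 0.2 0 0 0 0;0.01 0.2 0 0 0 0;0 0 0 0 0 0'; python3 trk.py
```

```text
time: 12.8
tool_pos: [0.5847, 0.0315, 0.0205]
tool_rot: [-0.001, 0.024, 1.0, -0.0]
wrist_force: [-2.3, -4.5, 6.1]
gripper_width: -0.0006
gripper_force: 2.8
tool ex,ey [0.5825 0.0592] F [-2.2 -3.5  6.2] edge slope rad -0.014 ex 0.5697 n 90/90
front can edge ey 0.1176
```

```bash
python3 -m crank '0.01 0.2 0 0 0 0;0.01 0.2 0 0 0 0;0.01 0.2 0 0 0 0;0.01 0.2 0 0 0 0;0.01 0.2 0 0 0 0;0.01 0.2 0 0 0 0;0.01 0.2 0 0 0 0;0.01 0.2 0 0 0 0;0.01 0.2 0 0 0 0;0.01 0.2 0 0 0 0;0 0 0 0 0 0'; python3 trk.py
```

```text
time: 13.77
tool_pos: [0.587, 0.0811, 0.0205]
tool_rot: [-0.001, 0.024, 1.0, -0.001]
wrist_force: [-2.4, -4.5, 5.8]
gripper_width: -0.0001
gripper_force: 3.3
tool ex,ey [0.5824 0.1088] F [-2.3 -4.9  7.1] edge slope rad -0.016 ex 0.5695 n 90/90
front can edge ey 0.1672
```

```bash
python3 -m crank '0.008 0.15 0 0 0 0;0.008 0.15 0 0 0 0;0.008 0.15 0 0 0 0;0.008 0.15 0 0 0 0;0.008 0.15 0 0 0 0;0.008 0.15 0 0 0 0;0.008 0.15 0 0 0 0;0.008 0.15 0 0 0 0;0 0 0 0 0 0'; python3 -m crank '0.005 0.1 0 0 0 0;0.005 0.1 0 0 0 0;0 0 0 0 0 0';python3 trk.py
```

```text
time: 14.57
tool_pos: [0.5883, 0.1101, 0.0205]
tool_rot: [-0.001, 0.024, 1.0, -0.001]
wrist_force: [-3.2, -6.2, 6.8]
gripper_width: -0.0005
gripper_force: 4.2
time: 14.82
tool_pos: [0.5885, 0.1146, 0.0205]
tool_rot: [-0.001, 0.024, 1.0, -0.001]
wrist_force: [-2.8, -6.8, 8.0]
gripper_width: -0.0001
gripper_force: 4.6
tool ex,ey [0.5824 0.1424] F [-3.3 -6.   6.8] edge slope rad 0.065 ex 0.5545 n 69/90
front can edge ey 0.2236
```

```bash
python3 -m crank '0.005 0.1 0 0 0 0;0 0 0 0 0 0';python3 -m crank '0.005 0.1 0 0 0 0;0 0 0 0 0 0';python3 -m crank '0.005 0.1 0 0 0 0;0 0 0 0 0 0';python3 -m crank '0.005 0.1 0 0 0 0;0 0 0 0 0 0'
```

```text
time: 15.03
tool_pos: [0.5886, 0.1164, 0.0205]
tool_rot: [-0.001, 0.025, 1.0, -0.002]
wrist_force: [-3.2, -7.9, 7.6]
gripper_width: 0.0001
gripper_force: 5.1
time: 15.2
tool_pos: [0.5885, 0.1165, 0.0205]
tool_rot: [-0.002, 0.025, 1.0, -0.003]
wrist_force: [-4.3, -10.5, 8.6]
gripper_width: -0.0001
gripper_force: 7.1
time: 15.37
tool_pos: [0.5885, 0.1167, 0.0205]
tool_rot: [-0.002, 0.026, 1.0, -0.004]
wrist_force: [-4.7, -15.4, 9.9]
gripper_width: -0.0001
gripper_force: 9.1
time: 15.53
tool_pos: [0.5885, 0.1168, 0.0205]
tool_rot: [-0.002, 0.027, 1.0, -0.006]
wrist_force: [-4.7, -19.1, 10.3]
gripper_width: 0.0001
gripper_force: 11.0
```

It has hit a firm stop where I expected home to be. I'll retreat and check.

```bash
python3 -m crank '-0.03 -0.4 0 0 0 0;-0.03 -0.6 0 0 0 0;0 -0.6 1 0 0 0;-0.5 -0.6 1 0 0 0;-0.6 0 1 0 0 0;-0.6 0 1 0 0 0;-0.6 0 0.5 0 0 0;0 0 0 0 0 0;0 0 0 0 0 0'
python3 - <<'E'
from h import *
c=cap('wrist')
import pickle; pickle.dump(c,open('w6.pkl','wb'))
o=ortho(c,.53,.63,.10,.24,.028,.00025);cv2.imwrite('pics/o6.png',o[:,:,::-1]);print(o.shape)
print(module(c,.565,.603,.10,.178,thr=150,s=.00025))
E
```

```text
time: 16.28
tool_pos: [0.5311, 0.0728, 0.1333]
tool_rot: [0.001, 0.023, 1.0, 0.001]
wrist_force: [-0.0, 0.5, -0.4]
gripper_width: 0.0003
gripper_force: 0.0
(400, 560, 3)
((590.4690551757812, 151.20381546020508), (46.528358459472656, 26.752906799316406), 87.93617248535156)
```

View pics/o6.png

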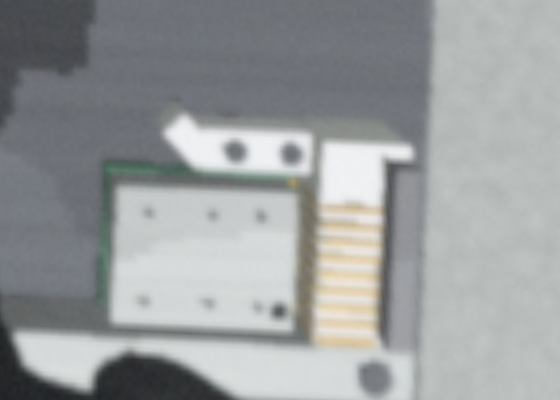

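The picture shows the module flat along the rail, with its can edge about 0.3 mm from the rail plane after parallax. Its yaw matches the rail, and the padded end (column ~300) is at the block's face (column ~315, which is in contact after parallax). The robot is clear, so I'm handing in.

```bash
python3 -c "
from bench import env
print(env.close_job())"
```

```text
the job is handed in; nothing more can be done
None
```

I handed the job in with the module home in the corner pocket: my last measurement had it flat to the rail with its padded end against the contact block. `close_job()` returned no verdict, so the result isn't confirmed.

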